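# Deburr the bore of a spur ring blank

## Robot

A 6-joint arm with a two-finger parallel gripper is mounted at the origin on the work surface. World frame = base frame: x ahead of the robot, y to its left, z up, the work surface at z = 0. Lengths are in m, angles in rad, forces in N, time in s.
With the tool pointing down it reaches from about 0.275 to 0.85 m from the base axis. Payload 5.2 kg.
Tool frame: the origin (TCP) lies at the very end of the fingers, on their centre line; the grasp point (between the pads) lies grip_depth behind it (grip_depth is the distance from the TCP to the grasp point, in m); z points along the fingers, y is the line along which they close (so a half turn about z gives the same grasp; the last joint's range is limited). The gripper opens to 85 mm and grips with 20 to 120 N. Pads are 22 mm wide; open, the fingers measure 114 mm over their backs; the gripper's body (76 mm by 85 mm) begins 54 mm behind the grasp point. The pads swing forward as they close: fully open they stand 13 mm farther back than shut.
Start: joints at [-1.513, 0.259, 1.535, -0, 1.348, -0.203], TCP at [0.142, -0.531, 0.231] pointing down, gripper open.
Joint ranges: [-3.14, 3.14], [-0.91, 2.08], [0.19, 2.58], [-1.22, 4.36], [0.22, 2.71], [-3.12, 3.12]. Speed limits (rad/s): [2.57, 2.57, 3.14, 3.14, 3.14, 3.14].

## Interface

Orientations are given as a unit quaternion [w, x, y, z].
In Python, from workcell import sense, camera, camera_info, sign_off, grip_depth gives the robot as it stands. The module is installed in compiled form; this text tells all that it offers.
- The arm moves only by the tool jog_arm, never from a script. Its argument "series" is a list that holds one entry, the list of rows, each a list of 7 numbers: the shift along the tool's x, y, z in mm, then the turn, a rotation vector about the tool's x, y, z in degrees, then the closure in counts, from 0 (fully open) to 255 (shut). A call has 1 to 10 rows; each row shifts and turns the commanded pose from where the row before left it, along the tool's axes as they then stand; what a row does not reach is not made up. A row lasts 1/12 s, in which the tool goes at most 41.7 mm and 7.16 degrees, less where a joint would pass 70% of its speed; a pose out of reach is approached as far as the arm can. A call with a gripper value outside its range is refused whole. The fingers move at their own pace and stop on an object; "squeeze" is the grip in N (left out, the last holds). Time passes only in rows, so rows that do not move let the fingers close. It gives the time, the measured TCP pose, the force, the opening and the grip force at its end, in the units of the state.
- sense(): the state, without advancing time (a new reading comes with each control period).
- camera(name): name is "side" or "top"; returns the picture (420x560x3 uint8, blue, green, red); there is no depth.
- camera_info(name): a dict with "mtx" (3x3 intrinsics, pixels), "view" (4x4, takes a point from world to camera coordinates). Camera axes: x right, y up, looking along -z (the intrinsics and any distortion apply to the point x, -y, -z); pixel columns grow to the right and rows downward; lengths in m; the calibration is good to about 2 mm. A picture is of the moment at which its call begins. camera_info takes no time and is no camera call.
- sign_off(): hands the job in; it is judged then, once.
The state is a dict: "t": time; "qpos": joint angles; "qd": joint speeds; "joint_efforts": joint torques, N m; "position": TCP position; "orientation": TCP orientation; "wrist_force": force on the tool from outside, world axes, zero at the start; "wrist_torque": the same for the moment, N m; "grip_width": finger opening in m; "gripper_force": force on a finger pad.
Only numpy, scipy, OpenCV 4.12 (cv2) and the standard library are available. Lean on these libraries where they do the work, as an engineer would, in place of code of your own. Each camera call takes 0.05 s, during which the arm holds its last target. There are 200 camera calls.

## Task

Take the orange-handled deburring tool out of its wooden stand and run its cone cutter clockwise (looking onto the face) all the way round the edge of the hole in the sloping steel ring, starting and finishing at the yellow paint mark: hold the tool square to the ring's face, the cone's point just inside the hole and its side resting lightly on the edge by its own spring, and go slowly (some ten seconds for the lap). Then set the tool back upright in its stand, collar down on the wood, and let go. Leave the cup of rods, the tin and the hammer where they are.

Things in the scene. Friction and masses are not known exactly. Their poses are not given: they have to be found in the camera images.
- handle (a point): Centre of the tool's orange square handle: 26 x 26 mm, 74 mm tall, flat sides. The tool (0.2 kg) stands upright in the stand. z runs up the handle, away from the cutter; x and y are square to its flat sides. Below the handle is a round steel collar, 40 mm across, 6 mm thick, whose underside (43 mm below this point) rests on the stand; below that a thin stem and the cutter.
- cutter: Steel cone at the tool's lower end; origin at its point, on the tool's axis, 88 mm below the handle's centre when not pressed; z runs from the point up to the handle. It widens at 45 degrees to 20 mm across at 9 mm from the point. It is sprung: slides up to 12 mm into the tool, 1.2 N to start, 0.3 N more per mm; pressed in 3 to 6 mm is right.
- ring_blank: Steel ring, 110 mm outside, 14 mm thick, with a through bore 48 mm across, held firmly and tilted in a green work head. Origin: centre of the bore's upper mouth, 125 mm above the table. z points out of the face, 35 degrees from vertical, roughly towards the robot. x lies in the face towards the yellow mark (in any direction). The clockwise lap runs from x to -y, -x, y, back to x.
- mark (a point): Where the yellow paint mark (a 10 x 30 mm stripe running outward on the ring's face) meets the bore's edge, 24 mm from the bore's centre. With the tool square to the face and its axis 5 mm inside the edge (19 mm from the bore's centre), the cone's side meets the edge when its unpressed point is about 5 mm below the face.
- fixture: The green work head that carries the ring, fixed to the table. Origin at the centre of its base (170 x 150 mm) on the table, straight below the bore's mouth; z up. Its three jaws reach 71 mm out from the bore's axis and stay below the ring's face.
- stand: The tool's stand, a fixed brown wooden block 85 x 85 mm and 75 mm high with a vertical round hole 29 mm across through its middle. Origin at the centre of its underside, on the table; z up. With the tool home, the handle's centre is 118 mm above the origin.
- rod_cup: Bystander: a steel cup 60 mm across, 55 mm high, with thin filler rods standing in it to about 125 mm. Origin at the centre of its underside.
- tin: Bystander: a closed round dark tin with a bright lid, 75 mm across, 42 mm high. Origin at the centre of its underside.
- hammer: Bystander: a hammer lying on the table, handle towards its own -x, 260 mm long. Origin under it, near its middle.
Not all that is in view belongs to the job. What is meant by the part that bears handle is not purple, and is the larger of those in its own colour. There is more than one size of the fixture; the one meant has the size given above.

How it is judged:
By the outcome, as a careful person would: the job done as asked, in the order asked, and still so for the second after the job is handed in, with the robot touching nothing.
It also fails if it takes over 72 s, if anything falls off the work surface, if the arm or the gripper's body presses on something with over 40 N, if the wrist force passes 120 N, or if a joint passes its speed limit or range.

## Working session

There is one attempt and no reset: what is moved stays moved. The work goes in short steps, Python scripts to look and compute and a tool call to move; the robot and the scene stay as the last step left them, time stands still between calls to the robot, and variables do not carry over. Pictures are saved under pics/ and viewed, at most 10 in all, crops included, and the job is handed in when it is done.

Besides the shell and the picture viewer there is one more tool, called after ">>>" in YAML: its name, and indented under it one key for each argument. jog_arm: Moves the arm, as the interface text tells. Its arguments: {"type":"object","properties":{"series":{"type":"array","items":{"type":"array","items":{"type":"array","items":{"type":"number"}}}},"squeeze":{"type":"number"}},"required":["series"]}

```bash
mkdir -p pics
python3 - <<'E'
from workcell import *
import cv2,numpy as np
for n in("side","top"):
    cv2.imwrite(f"pics/{n}0.png",camera(n)); i=camera_info(n)
    print(n,{k:np.round(v,4).tolist() for k,v in i.items()})
s=sense();print({k:np.round(v,4).tolist() for k,v in s.items()},grip_depth)
E
```

```text
side {'mtx': [[519.7553, 0.0, 282.4296], [0.0, 519.7553, 212.8697], [0.0, 0.0, 1.0]], 'view': [[-0.9983, -0.0566, -0.0122, 0.5217], [0.0279, -0.6556, 0.7546, -0.101], [-0.0507, 0.753, 0.656, -1.5378], [0.0, 0.0, 0.0, 1.0]]}
top {'mtx': [[535.4289, 0.0, 282.9693], [0.0, 535.4289, 212.2582], [0.0, 0.0, 1.0]], 'view': [[-0.0014, -0.9999, 0.016, -0.0325], [0.9832, 0.0016, 0.1826, -0.5209], [-0.1826, 0.016, 0.983, -1.3782], [0.0, 0.0, 0.0, 1.0]]}
{'t': 0.1, 'qpos': [-1.5128, 0.2593, 1.536, -0.0, 1.348, -0.2028], 'qd': [-0.001, -0.0029, -0.0031, -0.0005, 0.0015, 0.0001], 'joint_efforts': [0.0025, -44.6972, -29.1248, -0.0001, 0.0062, 0.0], 'position': [0.1418, -0.5309, 0.2305], 'orientation': [-0.0008, 0.9915, 0.13, 0.0001], 'wrist_force': [-0.0453, -0.419, 0.4083], 'wrist_torque': [-0.0007, -0.0018, 0.0167], 'gripper_force': 0.0, 'grip_width': 0.0852} 0.0187
```

View pics/side0.png

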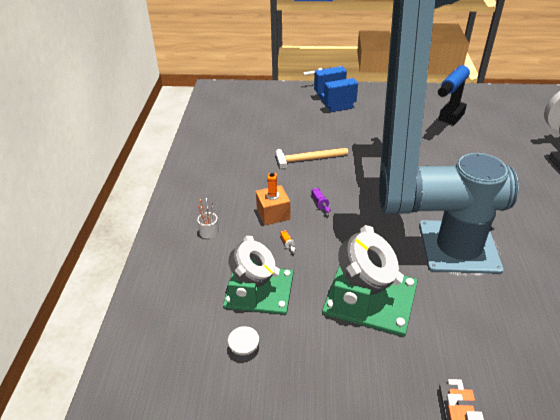

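View pics/top0.png

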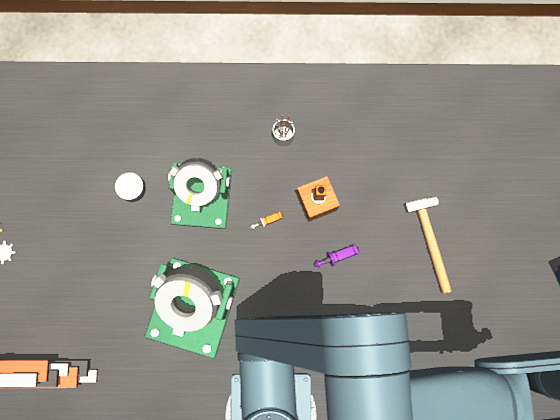

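Both views show two green fixtures. The smaller one, at top (197,190) and side (258,275), appears to be the 170x150 one. The orange tool in its stand is at top (320,193) and side (272,187). I'll enlarge these.

```bash
cat > h.py <<'E'
import cv2,numpy as np
from workcell import *
from scipy.spatial.transform import Rotation as R
D=np.diag([1,-1,-1.])
C={n:(np.array(camera_info(n)["mtx"]),np.array(camera_info(n)["view"])) for n in("side","top")}
def ray(n,p):
    K,V=C[n]; d=V[:3,:3].T@D@np.linalg.inv(K)@np.array([p[0],p[1],1.]); return -V[:3,:3].T@V[:3,3],d/np.linalg.norm(d)
def onz(n,p,z):
    o,d=ray(n,p); return o+d*(z-o[2])/d[2]
def onplane(n,p,c,nn):
    o,d=ray(n,p); return o+d*(np.dot(np.subtract(c,o),nn)/np.dot(d,nn))
def tri(a,b):
    A=np.zeros((3,3));B=np.zeros(3)
    for n,p in(("side",a),("top",b)):
        o,d=ray(n,p);M=np.eye(3)-np.outer(d,d);A+=M;B+=M@o
    return np.linalg.solve(A,B)
def proj(n,P):
    K,V=C[n];P=np.atleast_2d(P);q=(P@V[:3,:3].T+V[:3,3])@D; q=q@K.T; return q[:,:2]/q[:,2:]
E
python3 - <<'E'
from h import *
s=cv2.imread("pics/side0.png");t=cv2.imread("pics/top0.png")
r=lambda im,x,y,w,h,f:cv2.resize(im[y:y+h,x:x+w],None,fx=f,fy=f,interpolation=cv2.INTER_CUBIC)
a=np.hstack([r(t,160,150,80,90,5),r(t,285,165,70,90,5)[:, :350]])
cv2.imwrite("pics/c1.png",a)
b=np.hstack([r(s,215,225,85,95,5)[:,:425],r(s,245,160,60,95,5)]);cv2.imwrite("pics/c2.png",b)
# green base corners
for n,im in(("top",t),):
    hsv=cv2.cvtColor(im,cv2.COLOR_BGR2HSV);m=cv2.inRange(hsv,(50,80,40),(85,255,255))
    k,l,st,c=cv2.connectedComponentsWithStats(m)
    print([(st[i].tolist(),c[i].round(1).tolist()) for i in range(1,k) if st[i][4]>100])
for p in [(195,186),(188,302),(320,193)]: print(onz("top",p,.12).round(3))
E
```

```text
[([171, 167, 60, 61, 1383], [203.7, 208.7]), ([188, 178, 16, 14, 132], [196.4, 185.3]), ([145, 258, 94, 100, 2245], [196.5, 321.0])]
[0.575 0.192 0.12 ]
[0.284 0.201 0.12 ]
[ 0.558 -0.126  0.12 ]
```

View pics/c1.png

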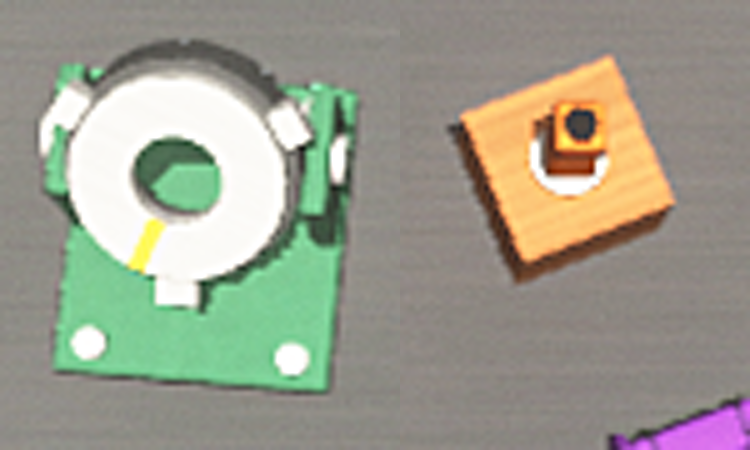

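View pics/c2.png

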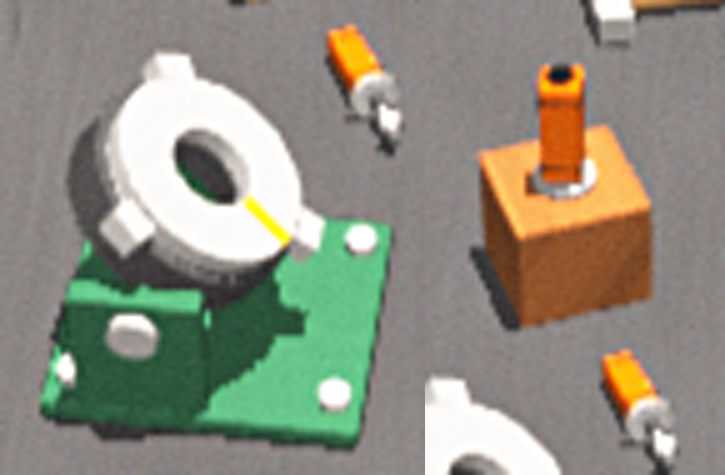

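Top crop: the bore centre is near (196,185), the yellow stripe runs down-left, and the handle is roughly axis-aligned with its top dot at about (321,190). Side crop: bore near (257,258), handle top dot near (272,174.6). Next I'll fit these.

```bash
cat > fit.py <<'E'
from h import *
from scipy.optimize import least_squares
F=6
def up(im,x,y,w,h): return cv2.resize(im[y:y+h,x:x+w],None,fx=F,fy=F,interpolation=cv2.INTER_CUBIC)
def nat(c,x,y): return (c.reshape(-1,2)+.5)/F-.5+[x,y]
s=cv2.imread("pics/side0.png");t=cv2.imread("pics/top0.png")
# base corner edges, top view
hsv=cv2.cvtColor(up(t,160,150,80,90),cv2.COLOR_BGR2HSV);m=cv2.inRange(hsv,(50,60,40),(90,255,255))
c=max(cv2.findContours(m,0,1)[0],key=cv2.contourArea)
q=nat(cv2.convexHull(c),160,150);W=onz("top",[0,0],0)
P=np.array([onz("top",p,.01)[:2] for p in q])
rc=cv2.minAreaRect((P*1000).astype(np.float32));print("base rect",np.round(rc[0],1),np.round(rc[1],1),round(rc[2],1))
pts={}
for n,im,x,y,w,h,seed in(("top",t,160,150,80,90,(196,185)),("side",s,215,225,85,95,(257,258))):
    g=cv2.cvtColor(up(im,x,y,w,h),cv2.COLOR_BGR2GRAY)
    # radial edge: mid-level crossing nearest outside the bore
    E=[]
    g0=cv2.GaussianBlur(g,(0,0),2).astype(float)
    for a in np.linspace(0,2*np.pi,72,endpoint=False):
        r=np.arange(0,17,.1);u=((seed[0]+r*np.cos(a)-x+.5)*F-.5);v=((seed[1]+r*np.sin(a)-y+.5)*F-.5)
        k=(u>0)&(v>0)&(u<w*F-1)&(v<h*F-1);pr=cv2.remap(g0.astype(np.float32),u[k].astype(np.float32)[None],v[k].astype(np.float32)[None],1)[0]
        gr=np.gradient(pr);i=np.where(pr>(215))[0]
        if len(i) and i[0]>20: E.append([seed[0]+r[i[0]]*np.cos(a),seed[1]+r[i[0]]*np.sin(a)])
    pts[n]=np.array(E);print(n,len(E),"face level",np.percentile(g,95),cv2.fitEllipse(np.float32(E)))
def frame(p):
    th=p[3];ti=p[4]; return np.array(p[:3]),np.array([np.sin(ti)*np.cos(th),np.sin(ti)*np.sin(th),np.cos(ti)])
def res(p,per=False):
    c,n=frame(p);o=[]
    for k in pts: o.append(np.array([np.linalg.norm(onplane(k,e,c,n)-c)-.024 for e in pts[k]])*1000)
    return o if per else np.r_[np.concatenate(o),(p[4]-np.radians(35))*500,(p[2]-.125)*500]
f=least_squares(res,[.575,.192,.125,np.pi,np.radians(35)],loss="soft_l1",f_scale=.5,x_scale=[.01,.01,.01,.1,.1])
print("ring",f.x[:3].round(4),np.degrees(f.x[3:]).round(2),[ (o.mean().round(2),o.std().round(2)) for o in res(f.x,True)])
c,n=frame(f.x)
for k,im in(("top",t),("side",s)):
    hsv=cv2.cvtColor(im,cv2.COLOR_BGR2HSV);m=cv2.inRange(hsv,(22,120,120),(35,255,255))
    b=proj(k,c)[0].astype(int);mm=np.zeros_like(m);mm[b[1]-30:b[1]+40,b[0]-30:b[0]+40]=255
    ys,xs=np.where(m&mm);e=onplane(k,(xs.mean(),ys.mean()),c,n)-c;print("mark",k,len(xs),(xs.mean(),ys.mean()),e.round(4),np.linalg.norm(e))
# handle: dot in both
def dot(im,x,y,w,h):
    g=cv2.cvtColor(up(im,x,y,w,h),cv2.COLOR_BGR2HSV);m=cv2.inRange(g,(0,0,0),(180,255,75));k,l,st,cc=cv2.connectedComponentsWithStats(m);print(st[1:].tolist());i=1+np.argmax(st[1:,4]);return (cc[i]+.5)/F-.5+[x,y]
a=dot(s,266,170,13,9);b=dot(t,315,184,13,11);print("dot",a,b,"tri",tri(a,b).round(4),onz("top",b,.155).round(4),onz("side",a,.155).round(4))
# stand top
hsv=cv2.cvtColor(up(t,285,165,70,90),cv2.COLOR_BGR2HSV)
m=cv2.inRange(hsv,(5,80,185),(18,190,255));m=cv2.morphologyEx(m,cv2.MORPH_OPEN,np.ones((9,9)))
q=nat(cv2.convexHull(max(cv2.findContours(m,0,1)[0],key=cv2.contourArea)),285,165)
rc=cv2.minAreaRect((np.array([onz("top",p,.075)[:2] for p in q])*1000).astype(np.float32));print("stand",np.round(rc[0],1),np.round(rc[1],1),round(rc[2],1))
tt=up(t,312,180,18,24);print(cv2.cvtColor(cv2.resize(t[180:204,312:330],None,fx=1,fy=1),cv2.COLOR_BGR2HSV)[::1,::1,2])
cv2.imwrite("pics/h.png",np.hstack([cv2.resize(t[180:204,310:332],None,fx=22,fy=22,interpolation=2)[:528],cv2.resize(s[168:202,264:282],None,fx=15,fy=15,interpolation=2)[:528-18] if 0 else cv2.resize(s[168:202,264:282],(280,528),interpolation=2)]))
E
python3 fit.py
```

```text
base rect [576.2 200.1] [167.4 172.7] 85.5
top 72 face level 252.0 ((194.74876403808594, 185.2379150390625), (17.09084129333496, 19.043148040771484), 114.72596740722656)
side 72 face level 252.0 ((256.37615966796875, 257.9023132324219), (12.322319984436035, 18.21453094482422), 139.15805053710938)
ring [0.5764 0.1923 0.1252] [176.98  35.05] [(np.float64(-0.29), np.float64(0.58)), (np.float64(-0.38), np.float64(0.96))]
mark top 33 (np.float64(188.78787878787878), np.float64(198.66666666666666)) [-0.0306  0.0176 -0.0221] 0.041582226177416255
mark side 53 (np.float64(277.1509433962264), np.float64(251.24528301886792)) [-0.0483 -0.0583 -0.0317] 0.08205590221864971
[[25, 20, 22, 18, 311]]
[[20, 19, 33, 33, 743], [0, 27, 2, 3, 6], [0, 39, 2, 4, 8], [0, 46, 2, 20, 40]]
dot [271.51205788 174.34753483] [320.71298789 189.30181696] tri [ 0.5596 -0.1244  0.1576] [ 0.5593 -0.1246  0.155 ] [ 0.5608 -0.1283  0.155 ]
stand [ 577.2 -117.6] [36.  87.7] 22.3
[[133 133 148 187 239 251 255 255 255 255 254 251 248 248 250 253 253 201]
 [178 200 236 255 255 255 255 255 253 252 250 249 249 250 250 252 255 24
[... 953 characters left out ...]
255 255 254 255 252 251]
 [255 122 105  95 103 155 175 172 176 179 177 179 166 133 235 254 252 252]
 [255 125 104 112 105 115 125 126 122 123 123 117 150 204 252 255 254 254]
 [255 118 107 141 157 170 163 162 166 163 164 149 252 255 255 254 253 253]
 [255 170 109 141 158 159 160 158 157 157 153 136 255 255 253 253 252 252]
 [255 255 103 124 141 144 146 144 146 141 140 126 255 255 253 252 251 252]
 [245 252 211 200 207 216 225 224 223 222 222 232 241 249 252 252 253 254]
 [244 251 255 255 255 255 255 255 255 255 255 255 252 250 254 254 254 254]
 [254 242 237 255 255 255 255 255 255 255 255 233 248 255 254 254 253 251]
 [253 254 250 238 246 255 255 255 255 244 251 255 255 254 254 253 252 252]]
```

View pics/h.png

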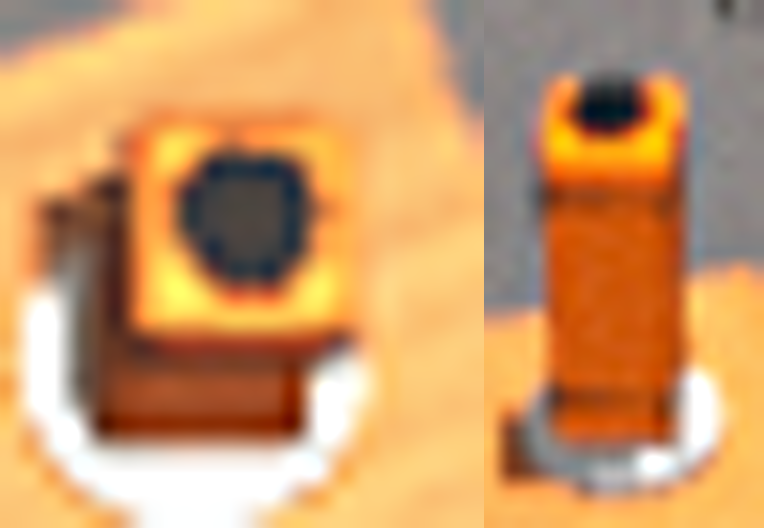

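The base and ring sizes confirm the small fixture. The handle top is at about (0.559,-0.125), square to the world axes within about 1°. I'll move towards it.

>>> jog_arm:
  series:
    - [[30,-17,0,0,0,0,0],[30,-17,0,0,0,0,0],[30,-17,0,0,0,0,0],[30,-17,0,0,0,0,0],[30,-17,0,0,0,0,0],[30,-17,0,0,0,0,0],[30,-17,0,0,0,0,0],[30,-17,0,0,0,0,0],[30,-17,0,0,0,0,0],[30,-17,0,0,0,0,0]]

```text
t: 0.93
position: [0.3886, -0.2882, 0.2311]
orientation: [-0.0, 0.992, 0.13, -0.0]
wrist_force: [0.0, -0.3, -0.6]
grip_width: 0.0856
gripper_force: 0.0
```

>>> jog_arm:
  series:
    - [[30,-17,0,0,0,0,0],[30,-17,0,0,0,0,0],[30,-17,0,0,0,0,0],[30,-17,0,0,0,0,0],[30,-16,0,0,0,0,0],[30,-16,0,0,0,0,0],[0,0,0,0,0,5,0],[0,0,0,0,0,5,0],[0,0,0,0,0,5,0],[0,0,0,0,0,0,0]]

```text
t: 1.77
position: [0.5359, -0.1462, 0.2307]
orientation: [-0.0, 1.0, -0.002, -0.001]
wrist_force: [-0.7, 0.0, 0.1]
grip_width: 0.0854
gripper_force: 0.0
```

>>> jog_arm:
  series:
    - [[11.5,-10.5,0,0,0,0,0],[11.5,-10.5,0,0,0,0,0],[0,0,0,0,0,0,0],[0,0,26,0,0,0,0],[0,0,26,0,0,0,0],[0,0,26,0,0,0,0],[0,0,26,0,0,0,0],[0,0,20,0,0,0,0],[0,0,8,0,0,0,0],[0,0,0,0,0,0,0]]

```text
t: 2.6
position: [0.5571, -0.1255, 0.0971]
orientation: [-0.001, 1.0, -0.0, -0.002]
wrist_force: [-0.6, 0.1, -0.7]
grip_width: 0.0852
gripper_force: 0.0
```

>>> jog_arm:
  series:
    - [[0,0,0,0,0,0,100],[0,0,0,0,0,0,150],[0,0,0,0,0,0,200],[0,0,0,0,0,0,200],[0,0,0,0,0,0,200],[0,0,0,0,0,0,200],[0,0,0,0,0,0,200],[0,0,0,0,0,0,200]]
  squeeze: 25

```text
t: 3.27
position: [0.5596, -0.1259, 0.1004]
orientation: [0.0, 1.0, -0.0, 0.001]
wrist_force: [-0.2, 1.0, 6.9]
grip_width: 0.0252
gripper_force: 31.0
```

Run:
```python
from h import *
s=sense();print(s['qpos'],s['position'],s['orientation'],s['grip_width'],s['wrist_force'])
a=camera("side");b=camera("top");cv2.imwrite("pics/side1.png",a);cv2.imwrite("pics/top1.png",b)
cv2.imwrite("pics/v1.png",np.hstack([cv2.resize(a[140:260,220:330],(400,436)),cv2.resize(b[140:250,265:375],(400,436))]))
```

```text
[-4.15708470e-01  4.16711709e-01  1.65048168e+00  8.91698329e-05
  1.07266229e+00  1.15578818e+00] [ 0.55956951 -0.12586789  0.10039568] [ 3.14596703e-04  9.99999553e-01 -3.71431648e-04  8.10453372e-04] 0.02520298418143199 [-0.16827446  0.95550435  6.85237638]
```

View pics/v1.png

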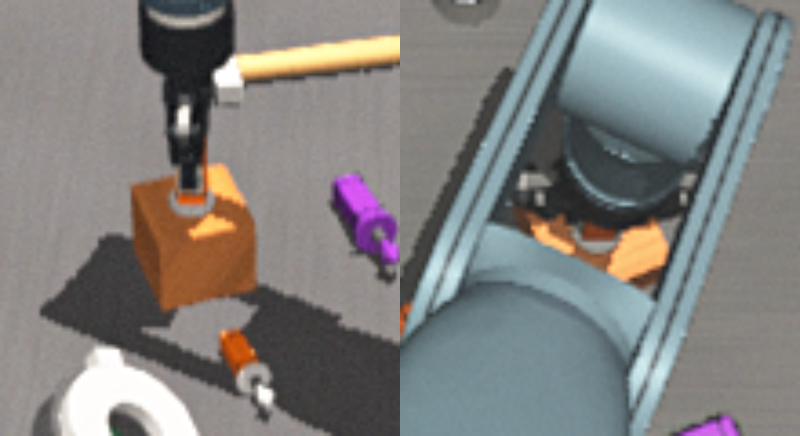

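The side crop shows the fingers seated round the handle above the collar; the top view is mostly blocked by the arm. The tool is now centred in y. I'll open, rotate 90° and grip along x to centre the other axis.

>>> jog_arm:
  series:
    - [[0,0,0,0,0,0,120],[0,0,0,0,0,0,60],[0,0,0,0,0,0,0],[0,0,0,0,0,0,0],[0,0,0,0,0,-7,0],[0,0,0,0,0,-7,0],[0,0,0,0,0,-7,0],[0,0,0,0,0,-7,0],[0,0,0,0,0,-7,0],[0,0,0,0,0,-7,0]]

```text
t: 4.2
position: [0.5589, -0.1258, 0.099]
orientation: [-0.0, 0.933, 0.361, -0.0]
wrist_force: [-0.6, 0.0, 0.0]
grip_width: 0.0853
gripper_force: 0.0
```

>>> jog_arm:
  series:
    - [[0,0,0,0,0,-7,0],[0,0,0,0,0,-7,0],[0,0,0,0,0,-7,0],[0,0,0,0,0,-7,0],[0,0,0,0,0,-7,0],[0,0,0,0,0,-7,0],[0,0,0,0,0,-6,0],[0,0,0,0,0,0,0],[0,0,0,0,0,0,0]]

```text
t: 4.95
position: [0.5589, -0.1258, 0.0992]
orientation: [-0.0, 0.709, 0.706, -0.0]
wrist_force: [0.2, 0.1, 0.2]
grip_width: 0.0854
gripper_force: 0.0
```

>>> jog_arm:
  series:
    - [[0,0,0,0,0,0,100],[0,0,0,0,0,0,150],[0,0,0,0,0,0,200],[0,0,0,0,0,0,200],[0,0,0,0,0,0,220],[0,0,0,0,0,0,220],[0,0,0,0,0,0,220],[0,0,0,0,0,0,220]]
  squeeze: 25

```text
t: 5.62
position: [0.5591, -0.1258, 0.0994]
orientation: [0.0, 0.708, 0.707, 0.0]
wrist_force: [0.2, 1.0, 0.3]
grip_width: 0.0258
gripper_force: 31.4
```

>>> jog_arm:
  series:
    - [[0,0,0,0,0,0,220],[0,0,0,0,0,0,220],[0,0,0,0,0,0,220],[0,0,-10,0,0,0,220],[0,0,-25,0,0,0,220],[0,0,-30,0,0,0,220],[0,0,-30,0,0,0,220],[0,0,-30,0,0,0,220],[0,0,-25,0,0,0,220],[0,0,0,0,0,0,220]]
  squeeze: 100

```text
t: 6.45
position: [0.5612, -0.1267, 0.2558]
orientation: [0.005, 0.707, 0.707, 0.002]
wrist_force: [1.3, -1.0, -1.2]
grip_width: 0.025
gripper_force: 98.4
```

```bash
cat > fit2.py <<'E'
from h import *
from scipy.optimize import least_squares
s=cv2.imread("pics/side0.png");t=cv2.imread("pics/top0.png")
c0=np.array([.5764,.1923,.1252]);pts=[]
def fr(th,ti): return np.array([np.sin(ti)*np.cos(th),np.sin(ti)*np.sin(th),np.cos(ti)])
n0=fr(np.radians(176.5),np.radians(35));e1=np.cross([0,0,1.],n0);e1/=np.linalg.norm(e1);e2=np.cross(n0,e1)
for k,im in(("top",t),("side",s)):
    g=cv2.cvtColor(im,cv2.COLOR_BGR2GRAY).astype(np.float32)
    for Rr in(.024,.055):
        for a in np.radians(np.arange(0,360,4)):
            d=e1*np.cos(a)+e2*np.sin(a);rr=np.arange(-.006,.0061,.0002)
            q=proj(k,[c0+d*(Rr+x) for x in rr]).astype(np.float32)
            pr=cv2.remap(g,q[None,:,0],q[None,:,1],cv2.INTER_CUBIC)[0]
            if Rr>.03: pr=pr[::-1]
            hi=pr[-8:].mean();lo=pr[:8].mean()
            if hi<225 or hi-lo<25: continue
            pr=cv2.GaussianBlur(pr[:,None],(1,9),0)[:,0];gr=np.gradient(pr);i=len(gr)-1-np.argmax(gr[::-1])
            if i<4 or i>len(gr)-5: continue
            i2=i if Rr<.03 else len(rr)-1-i
            pts.append((k,Rr,a,q[i2]))
def res(p):
    c=np.array(p[:3]);n=fr(p[3],p[4])
    r=[(np.linalg.norm(onplane(k,e,c,n)-c)-Rr)*1000 for k,Rr,a,e in pts]
    return np.r_[r,(p[4]-np.radians(35))*800,(p[2]-.125)*3000]
f=least_squares(res,[*c0,np.radians(176.5),np.radians(35)],loss="soft_l1",f_scale=.5,x_scale=[.01,.01,.01,.1,.1])
r=res(f.x)[:-2];c=f.x[:3];n=fr(*f.x[3:])
print(c.round(4),np.degrees(f.x[3:]).round(2),len(pts))
for k in("top","side"):
    for Rr in(.024,.055):
        q=[x for x,p in zip(r,pts) if p[0]==k and p[1]==Rr];print(k,Rr,len(q),np.median(q).round(2),np.std(q).round(2))
for k,pp in(("top",[(191.4,194.4),(187.2,204)]),("side",[(264.4,264.8),(272.6,273.4)])):
    im={"top":t,"side":s}[k];hsv=cv2.cvtColor(im,cv2.COLOR_BGR2HSV);m=cv2.inRange(hsv,(22,70,150),(36,255,255))
    mm=np.zeros_like(m);cv2.line(mm,tuple(np.int32(pp[0])),tuple(np.int32(pp[1])),255,9);ys,xs=np.where(m&mm)
    e=onplane(k,(xs.mean(),ys.mean()),c,n)-c
    h=np.cross([0,0,1.],n);h/=np.linalg.norm(h);v=np.cross(n,h)
    print("mark",k,len(xs),np.linalg.norm(e).round(4),"angle from h toward up-slope",np.degrees(np.arctan2(e@v,e@h)).round(1))
for k in("top","side"):  # per-view centres with fixed normal
    P=[(p[1],p[3]) for p in pts if p[0]==k]
    g=least_squares(lambda x:[(np.linalg.norm(onplane(k,e,np.r_[x,.125],n)-np.r_[x,.125])-R_)*1000 for R_,e in P],c[:2],loss="soft_l1",f_scale=.5,x_scale=.01);print(k,g.x.round(4))
E
python3 fit2.py; python3 -c "
from h import *
s=sense();print(s['position'],s['orientation'],s['wrist_force'],s['grip_width'])
a=camera('side');cv2.imwrite('pics/side2.png',a);b=camera('top');cv2.imwrite('pics/top2.png',b);cv2.imwrite('pics/v2.png',np.hstack([cv2.resize(a[90:270,200:330],(400,554)),cv2.resize(b[130:270,270:370],(396,554))]))"
```

```text
[0.5759 0.192  0.1252] [173.92  34.99] 332
top 0.024 90 -1.31 1.31
top 0.055 75 0.8 0.84
side 0.024 89 -1.56 0.85
side 0.055 78 0.57 1.13
mark top 37 0.0412 angle from h toward up-slope -110.8
mark side 34 0.0394 angle from h toward up-slope -108.5
top [0.5753 0.1921]
side [0.5764 0.1913]
[ 0.5612096  -0.12672184  0.25581569] [0.00460588 0.70741221 0.70678407 0.00173931] [ 1.25554328 -1.00142813 -1.24223518] 0.02499073170094154
```

View pics/v2.png

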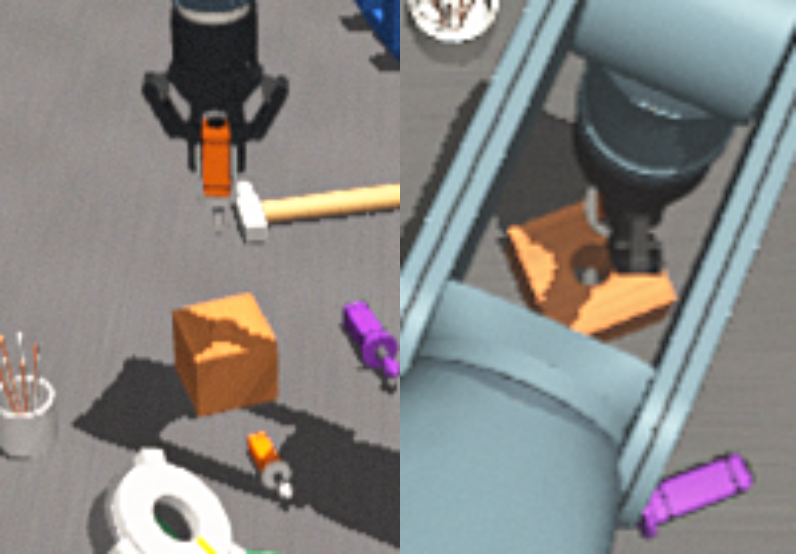

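The tool is out of the stand and upright in the hand (side crop). The ring fit gives centre (0.576,0.192,0.125), yaw about 175.6° and the mark at -109.5° from the horizontal axis. I'll move over to it.

>>> jog_arm:
  series:
    - [[15,0,0,0,0,0,220],[30,0,0,0,0,0,220],[35,0,0,0,0,0,220],[35,0,0,0,0,0,220],[40,0,0,0,0,0,220],[40,0,0,0,0,0,220],[40,0,0,0,0,0,220],[40,0,0,0,0,0,220],[35,0,0,0,0,0,220],[20,0,0,0,0,0,220]]

```text
t: 7.38
position: [0.5569, 0.2087, 0.247]
orientation: [-0.002, 0.706, 0.708, -0.001]
wrist_force: [0.8, -0.6, -1.7]
grip_width: 0.0252
gripper_force: 98.4
```

>>> jog_arm:
  series:
    - [[0,-28,0,0,0,0,220],[0,-28,0,0,0,0,220],[0,0,0,0,0,4.4,220],[0,0,0,-5,0,0,220],[0,0,0,-6,0,0,220],[0,0,0,-6,0,0,220],[0,0,0,-6,0,0,220],[0,0,0,-6,0,0,220],[0,0,0,-6,0,0,220],[0,0,0,0,0,0,220]]

```text
t: 8.22
position: [0.4958, 0.2036, 0.2424]
orientation: [0.219, 0.7, 0.65, 0.2]
wrist_force: [-2.0, 0.3, -3.9]
grip_width: 0.0251
gripper_force: 99.3
```

```bash
cat > tgt.py <<'E'
from h import *
c=np.array([.576,.192,.125]);th=np.radians(175.6);ti=np.radians(35)
n=np.array([np.sin(ti)*np.cos(th),np.sin(ti)*np.sin(th),np.cos(ti)]);hh=np.cross([0,0,1.],n);hh/=np.linalg.norm(hh);v=np.cross(n,hh)
Rd=np.c_[-hh,v,-n]
def st(tip=.0694):
    s=sense();q=s['orientation'];Rt=R.from_quat([q[1],q[2],q[3],q[0]]).as_matrix();p=np.array(s['position'])
    d=Rt.T@Rd;print("t",round(s['t'],2),"pos",p.round(4),"rotvec to do (deg)",np.degrees(R.from_matrix(d).as_rotvec()).round(2))
    e=p+Rt[:,2]*tip-c   # unpressed point
    print("point in ring frame h,v,n mm:",(np.array([e@hh,e@v,e@n])*1e3).round(2),"F h,v,n",(np.array([hh,v,n])@s['wrist_force']).round(2),"grip",round(s['grip_width'],4))
    return Rt,p
E
python3 -c "
from tgt import *
Rt,p=st()
a=np.radians(-109.5);T=c+.019*(np.cos(a)*hh+np.sin(a)*v)+n*.0999
print('to standoff, tool mm',(Rt.T@(T-p)*1e3).round(1),sense()['qpos'],sense()['wrist_torque'])"
```

```text
t 8.22 pos [0.4958 0.2036 0.2424] rotvec to do (deg) [-0.51  0.16  0.19]
point in ring frame h,v,n mm: [-5.21  0.46 73.16] F h,v,n [-0.1  -3.83 -2.04] grip 0.0251
to standoff, tool mm [  1.1 -18.6  42.8] [ 0.33409882 -0.0319632   2.00328986 -0.38972635  0.64620414  0.65848094] [ 0.01105469  0.61930124 -0.0384372 ]
```

>>> jog_arm:
  series:
    - [[0.5,-6,14,-0.3,0.1,0.1,220],[0.5,-6.5,14,-0.2,0,0.1,220],[0,-6,14,0,0,0,220],[0,0,0,0,0,0,220],[0,0,0,0,0,0,220],[0,0,0,0,0,0,220],[0,0,0,0,0,0,220],[0,0,0,0,0,0,220]]

```text
t: 8.88
position: [0.5131, 0.2048, 0.2054]
orientation: [0.223, 0.7, 0.645, 0.209]
wrist_force: [0.6, -0.1, -2.1]
grip_width: 0.0251
gripper_force: 99.2
```

```bash
python3 -c "
from tgt import *
st()
a=camera('side');b=camera('top');cv2.imwrite('pics/side3.png',a);cv2.imwrite('pics/top3.png',b)
for k in ('side','top'):
    e=[c+.019*(np.cos(-1.911)*hh+np.sin(-1.911)*v)+n*z for z in(.0305,.1185)];print(k,'expected point/handle',proj(k,e).round(1).tolist())
cv2.imwrite('pics/v3.png',np.hstack([cv2.resize(a[190:310,200:310],(436,476),interpolation=2),cv2.resize(b[140:250,150:230],(346,476),interpolation=2)]))"
```

```text
t 8.88 pos [0.5131 0.2048 0.2054] rotvec to do (deg) [ 0.56 -0.09 -0.28]
point in ring frame h,v,n mm: [-8.01 -5.39 32.99] F h,v,n [ 0.07 -0.72 -2.04] grip 0.0251
side expected point/handle [[268.7, 256.9], [288.3, 238.1]]
top expected point/handle [[190.1, 196.2], [183.1, 210.6]]
```

View pics/v3.png

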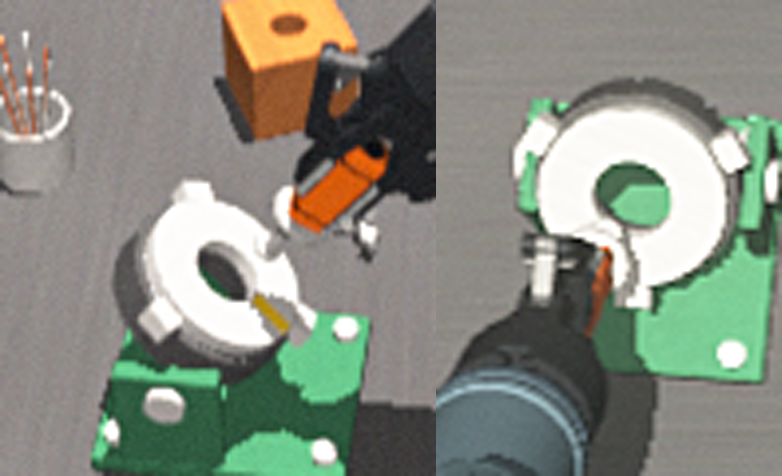

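The side crop shows the tool clear of the ring with its cone end near (267,252). The hand is still about 12 mm up-slope of the mark. I'll correct that and close in to 2 mm above the face.

>>> jog_arm:
  series:
    - [[-0.8,-4,0,0.25,0,-0.15,220],[-0.8,-4,0,0.25,0,-0.15,220],[0,-4,0,0,0,0,220],[0,0,8,0,0,0,220],[0,0,8,0,0,0,220],[0,0,8,0,0,0,220],[0,0,6,0,0,0,220],[0,0,0,0,0,0,220],[0,0,0,0,0,0,220],[0,0,0,0,0,0,220]]

```text
t: 9.82
position: [0.5199, 0.2024, 0.1727]
orientation: [0.22, 0.699, 0.648, 0.204]
wrist_force: [-0.8, -0.6, -1.3]
grip_width: 0.025
gripper_force: 99.3
```

```bash
cat >> tgt.py <<'E'
def avg(k=8):
    L=[];Q=[]
    for i in range(k):
        im=camera('side');s=sense();q=s['orientation'];Rt=R.from_quat([q[1],q[2],q[3],q[0]]).as_matrix();e=np.array(s['position'])+Rt[:,2]*.0694-c
        L.append(np.array([hh,v,n])@s['wrist_force']);Q.append(np.array([e@hh,e@v,e@n])*1e3)
    L=np.array(L);Q=np.array(Q);print("F mean",L.mean(0).round(2),"sd",L.std(0).round(2),"point",Q.mean(0).round(2),"sd",Q.std(0).round(2),"Tq",np.round(s['wrist_torque'],3));return im
E
python3 -c "
from tgt import *
st();avg();st()"
```

```text
t 9.82 pos [0.5199 0.2024 0.1727] rotvec to do (deg) [-0.02 -0.05  0.04]
point in ring frame h,v,n mm: [ -6.16 -19.13   2.15] F h,v,n [ 0.68 -1.37 -0.67] grip 0.025
F mean [-0.17 -1.02 -1.36] sd [0.52 0.27 0.58] point [ -6.36 -18.86   2.59] sd [0.03 0.07 0.09] Tq [ 0.05   0.505 -0.049]
t 10.22 pos [0.5198 0.2026 0.1731] rotvec to do (deg) [ 0.02 -0.08  0.05]
point in ring frame h,v,n mm: [ -6.35 -18.97   2.59] F h,v,n [ 0.57 -1.08 -1.21] grip 0.0251
```

>>> jog_arm:
  series:
    - [[0,0.5,1.5,0,0,0,220],[0,0.5,1.5,0,0,0,220],[0,0,1.5,0,0,0,220],[0,0,1.5,0,0,0,220],[0,0,1.5,0,0,0,220],[0,0,1.5,0,0,0,220],[0,0,1.5,0,0,0,220],[0,0,1,0,0,0,220],[0,0,0,0,0,0,220],[0,0,0,0,0,0,220]]

```text
t: 11.05
position: [0.5273, 0.202, 0.1641]
orientation: [0.22, 0.699, 0.648, 0.205]
wrist_force: [-1.5, -0.1, 0.8]
grip_width: 0.0249
gripper_force: 99.3
```

```bash
python3 -c "
from tgt import *
a=avg(14);cv2.imwrite('pics/side4.png',a);cv2.imwrite('pics/v4.png',cv2.resize(a[220:300,220:310],(720,640),interpolation=2)[:600])"
```

```text
F mean [ 0.65 -0.2   1.01] sd [0.48 0.53 0.56] point [ -6.31 -17.98  -9.05] sd [0.01 0.02 0.03] Tq [-0.065  0.286 -0.044]
```

View pics/v4.png

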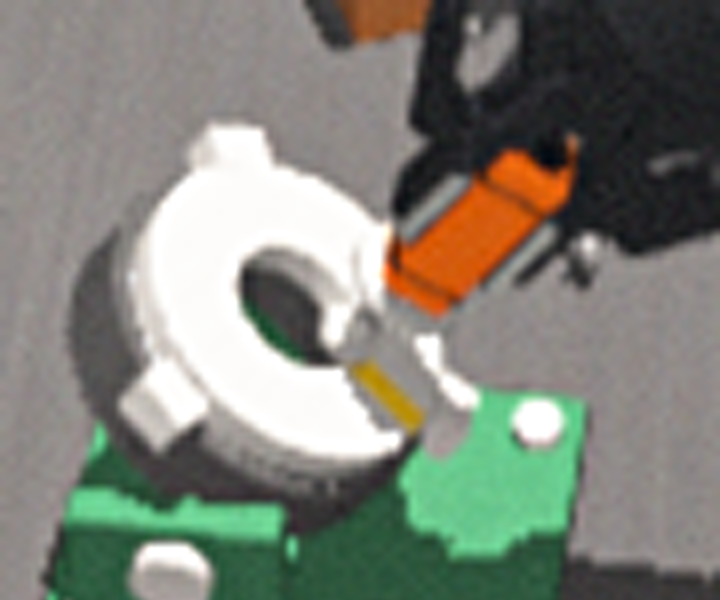

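The crop shows the cone in the bore, resting at the yellow mark. The force change of about 2.4 N gives a press of about 3.9 mm, as predicted. Next I'll work out the lap rows, 3° each.

Run:
```python
import numpy as np
for k in range(12):
    a=np.radians(-109.5-30*k-3*np.arange(11));P=np.c_[-19*np.cos(a),19*np.sin(a)]
    print(k,(np.array([a[-1]])*180/np.pi).round(1),"end h,v",(-P[-1,0]).round(1),P[-1,1].round(1),np.diff(P,axis=0).round(2).tolist())
```

```text
0 [-139.5] end h,v -14.4 -12.3 [[0.93, 0.36], [0.91, 0.4], [0.89, 0.45], [0.86, 0.5], [0.83, 0.54], [0.8, 0.58], [0.77, 0.63], [0.74, 0.67], [0.7, 0.7], [0.67, 0.74]]
1 [-169.5] end h,v -18.7 -3.5 [[0.63, 0.77], [0.58, 0.8], [0.54, 0.83], [0.5, 0.86], [0.45, 0.89], [0.4, 0.91], [0.36, 0.93], [0.31, 0.95], [0.26, 0.96], [0.21, 0.97]]
2 [-199.5] end h,v -17.9 6.3 [[0.16, 0.98], [0.1, 0.99], [0.05, 0.99], [0.0, 0.99], [-0.05, 0.99], [-0.1, 0.99], [-0.16, 0.98], [-0.21, 0.97], [-0.26, 0.96], [-0.31, 0.95]]
3 [-229.5] end h,v -12.3 14.4 [[-0.36, 0.93], [-0.4, 0.91], [-0.45, 0.89], [-0.5, 0.86], [-0.54, 0.83], [-0.58, 0.8], [-0.63, 0.77], [-0.67, 0.74], [-0.7, 0.7], [-0.74, 0.67]]
4 [-259.5] end h,v -3.5 18.7 [[-0.77, 0.63], [-0.8, 0.58], [-0.83, 0.54], [-0.86, 0.5], [-0.89, 0.45], [-0.91, 0.4], [-0.93, 0.36], [-0.95, 0.31], [-0.96, 0.26], [-0.97, 0.21]]
5 [-289.5] end h,v 6.3 17.9 [[-0.98, 0.16], [-0.99, 0.1], [-0.99, 0.05], [-0.99, 0.0], [-0.99, -0.05], [-0.99, -0.1], [-0.98, -0.16], [-0.97, -0.21], [-0.96, -0.26], [-0.95, -0.31]]
6 [-319.5] end h,v 14.4 12.3 [[-0.93, -0.36], [-0.91, -0.
[... 319 characters left out ...]
79.5] end h,v 17.9 -6.3 [[-0.16, -0.98], [-0.1, -0.99], [-0.05, -0.99], [0.0, -0.99], [0.05, -0.99], [0.1, -0.99], [0.16, -0.98], [0.21, -0.97], [0.26, -0.96], [0.31, -0.95]]
9 [-409.5] end h,v 12.3 -14.4 [[0.36, -0.93], [0.4, -0.91], [0.45, -0.89], [0.5, -0.86], [0.54, -0.83], [0.58, -0.8], [0.63, -0.77], [0.67, -0.74], [0.7, -0.7], [0.74, -0.67]]
10 [-439.5] end h,v 3.5 -18.7 [[0.77, -0.63], [0.8, -0.58], [0.83, -0.54], [0.86, -0.5], [0.89, -0.45], [0.91, -0.4], [0.93, -0.36], [0.95, -0.31], [0.96, -0.26], [0.97, -0.21]]
11 [-469.5] end h,v -6.3 -17.9 [[0.98, -0.16], [0.99, -0.1], [0.99, -0.05], [0.99, 0.0], [0.99, 0.05], [0.99, 0.1], [0.98, 0.16], [0.97, 0.21], [0.96, 0.26], [0.95, 0.31]]
```

>>> jog_arm:
  series:
    - [[0.93,0.36,0.1,0,0,0,220],[0.91,0.4,0.1,0,0,0,220],[0.89,0.45,0.1,0,0,0,220],[0.86,0.5,0.1,0,0,0,220],[0.83,0.54,0,0,0,0,220],[0.8,0.58,0,0,0,0,220],[0.77,0.63,0,0,0,0,220],[0.74,0.67,0,0,0,0,220],[0.7,0.7,0,0,0,0,220],[0.67,0.74,0,0,0,0,220]]

```text
t: 12.58
position: [0.5323, 0.2096, 0.1665]
orientation: [0.22, 0.699, 0.649, 0.204]
wrist_force: [-1.1, -4.0, 0.3]
grip_width: 0.0252
gripper_force: 99.5
```

```bash
python3 -c "
from tgt import *
avg(6)"
```

```text
F mean [ 2.66 -0.56  0.97] sd [0.28 0.42 0.7 ] point [-14.52 -12.57  -9.52] sd [0.02 0.04 0.03] Tq [-0.502  0.52  -0.337]
```

>>> jog_arm:
  series:
    - [[0.63,0.77,0,0,0,0,220],[0.58,0.8,0,0,0,0,220],[0.54,0.83,0,0,0,0,220],[0.5,0.86,0,0,0,0,220],[0.45,0.89,0,0,0,0,220],[0.4,0.91,0,0,0,0,220],[0.36,0.93,0,0,0,0,220],[0.31,0.95,0,0,0,0,220],[0.26,0.96,0,0,0,0,220],[0.21,0.97,0,0,0,0,220]]

```text
t: 13.72
position: [0.54, 0.2134, 0.1718]
orientation: [0.22, 0.699, 0.649, 0.204]
wrist_force: [-3.4, -3.0, -1.1]
grip_width: 0.0247
gripper_force: 99.6
```

```bash
python3 -c "
from tgt import *
avg(8)"
```

```text
F mean [ 3.07 -2.34  0.99] sd [0.4  0.41 0.5 ] point [-18.71  -3.52  -9.48] sd [0.01 0.03 0.03] Tq [-0.485  0.729 -0.422]
```

>>> jog_arm:
  series:
    - [[0.16,0.98,0,0,0,0,220],[0.1,0.99,0,0,0,0,220],[0.05,0.99,0,0,0,0,220],[0,0.99,0,0,0,0,220],[-0.05,0.99,0,0,0,0,220],[-0.1,0.99,0,0,0,0,220],[-0.16,0.98,0,0,0,0,220],[-0.21,0.97,0,0,0,0,220],[-0.26,0.96,0,0,0,0,220],[-0.31,0.95,0,0,0,0,220]]

```text
t: 14.95
position: [0.548, 0.212, 0.1775]
orientation: [0.22, 0.699, 0.648, 0.205]
wrist_force: [-4.4, -1.9, -2.3]
grip_width: 0.025
gripper_force: 99.6
```

```bash
python3 -c "
from tgt import *
avg(8)"
```

```text
F mean [ 1.94 -3.29  1.01] sd [0.46 0.25 0.44] point [-17.87   6.36  -9.47] sd [0.02 0.02 0.01] Tq [-0.413  0.996 -0.321]
```

Axial force has stayed at about 2.35 N (press about 4 mm) for the first quarter of the lap, so the ring centre is good. Continuing.

>>> jog_arm:
  series:
    - [[-0.36,0.93,0.1,0,0,0,220],[-0.4,0.91,0.1,0,0,0,220],[-0.45,0.89,0,0,0,0,220],[-0.5,0.86,0,0,0,0,220],[-0.54,0.83,0,0,0,0,220],[-0.58,0.8,0,0,0,0,220],[-0.63,0.77,0,0,0,0,220],[-0.67,0.74,0,0,0,0,220],[-0.7,0.7,0,0,0,0,220],[-0.74,0.67,0,0,0,0,220]]

```text
t: 16.18
position: [0.5544, 0.206, 0.182]
orientation: [0.22, 0.699, 0.649, 0.205]
wrist_force: [-4.4, 0.5, -2.1]
grip_width: 0.0249
gripper_force: 99.6
```

>>> jog_arm:
  series:
    - [[-0.77,0.63,0,0,0,0,220],[-0.8,0.58,0,0,0,0,220],[-0.83,0.54,0,0,0,0,220],[-0.86,0.5,0,0,0,0,220],[-0.89,0.45,0,0,0,0,220],[-0.91,0.4,0,0,0,0,220],[-0.93,0.36,0,0,0,0,220],[-0.95,0.31,0,0,0,0,220],[-0.96,0.26,0,0,0,0,220],[-0.97,0.21,0,0,0,0,220]]

```text
t: 17.02
position: [0.5576, 0.1974, 0.1849]
orientation: [0.22, 0.699, 0.648, 0.205]
wrist_force: [-5.3, 2.9, -1.6]
grip_width: 0.0248
gripper_force: 99.6
```

```bash
python3 -c "
from tgt import *
avg(8);st()"
```

```text
F mean [-1.7  -4.07  1.73] sd [0.57 0.7  0.66] point [-3.78 19.08 -9.57] sd [0.06 0.03 0.02] Tq [0.358 1.057 0.193]
t 17.42 pos [0.5576 0.197  0.1849] rotvec to do (deg) [ 0.05 -0.09  0.05]
point in ring frame h,v,n mm: [-3.7  19.02 -9.6 ] F h,v,n [-1.44 -2.78  2.74] grip 0.0249
```

>>> jog_arm:
  series:
    - [[-1,0,-0.1,0,0,0,220],[-1,-0.05,-0.1,0,0,0,220],[-1,-0.1,-0.1,0,0,0,220],[-1,-0.1,0,0,0,0,220],[-1,-0.1,0,0,0,0,220],[-1,-0.1,0,0,0,0,220],[-1,-0.16,0,0,0,0,220],[-1,-0.21,0,0,0,0,220],[-0.98,-0.26,0,0,0,0,220],[-0.97,-0.31,0,0,0,0,220]]

```text
t: 18.25
position: [0.5553, 0.187, 0.1841]
orientation: [0.22, 0.699, 0.648, 0.205]
wrist_force: [-1.9, 4.1, -0.7]
grip_width: 0.025
gripper_force: 99.6
```

```bash
python3 -c "
from tgt import *
avg(8)"
```

```text
F mean [-2.09 -2.47  0.82] sd [0.56 0.56 0.43] point [ 6.71 17.11 -9.42] sd [0.04 0.03 0.02] Tq [0.371 0.799 0.232]
```

>>> jog_arm:
  series:
    - [[-0.9,-0.24,0.05,0,0,0,220],[-0.88,-0.28,0.05,0,0,0,220],[-0.86,-0.35,0,0,0,0,220],[-0.84,-0.42,0,0,0,0,220],[-0.81,-0.46,0,0,0,0,220],[-0.78,-0.5,0,0,0,0,220],[-0.75,-0.57,0,0,0,0,220],[-0.72,-0.63,0,0,0,0,220],[-0.69,-0.68,0,0,0,0,220],[-0.66,-0.72,0,0,0,0,220]]

```text
t: 19.48
position: [0.5514, 0.1799, 0.1818]
orientation: [0.221, 0.699, 0.648, 0.206]
wrist_force: [-1.3, 4.5, -0.1]
grip_width: 0.0247
gripper_force: 99.6
```

```bash
python3 -c "
from tgt import *
avg(7)"
```

```text
F mean [-3.9  -1.11  1.68] sd [0.36 0.51 0.64] point [14.24 12.87 -9.39] sd [0.07 0.1  0.05] Tq [0.675 0.295 0.475]
```

>>> jog_arm:
  series:
    - [[-0.6,-0.86,-0.1,0,0,0,220],[-0.57,-0.88,-0.1,0,0,0,220],[-0.54,-0.89,0,0,0,0,220],[-0.49,-0.91,0,0,0,0,220],[-0.44,-0.93,0,0,0,0,220],[-0.39,-0.95,0,0,0,0,220],[-0.35,-0.97,0,0,0,0,220],[-0.3,-0.98,0,0,0,0,220],[-0.25,-0.99,0,0,0,0,220],[-0.2,-1,0,0,0,0,220]]

```text
t: 20.67
position: [0.5428, 0.1759, 0.1761]
orientation: [0.221, 0.699, 0.648, 0.205]
wrist_force: [-0.1, 3.1, 2.0]
grip_width: 0.0248
gripper_force: 99.6
```

```bash
python3 -c "
from tgt import *
avg(9)"
```

```text
F mean [-3.26 -0.02  1.34] sd [0.43 0.53 0.45] point [18.63  2.7  -9.37] sd [0.02 0.03 0.03] Tq [0.543 0.122 0.377]
```

>>> jog_arm:
  series:
    - [[-0.08,-0.92,-0.1,0,0,0,220],[-0.04,-0.92,0,0,0,0,220],[0,-0.92,0,0,0,0,220],[0.04,-0.91,0,0,0,0,220],[0.1,-0.91,0,0,0,0,220],[0.14,-0.9,0,0,0,0,220],[0.18,-0.9,0,0,0,0,220],[0.22,-0.89,0,0,0,0,220],[0.26,-0.89,0,0,0,0,220],[0.3,-0.88,0,0,0,0,220]]

```text
t: 21.95
position: [0.5353, 0.1776, 0.1708]
orientation: [0.22, 0.699, 0.648, 0.205]
wrist_force: [0.7, 1.6, 1.7]
grip_width: 0.0248
gripper_force: 99.5
```

```bash
python3 -c "
from tgt import *
avg(8)"
```

```text
F mean [-2.43  1.48  0.98] sd [0.36 0.41 0.43] point [17.45 -6.4  -9.27] sd [0.01 0.03 0.01] Tq [ 0.397 -0.098  0.298]
```

>>> jog_arm:
  series:
    - [[0.33,-0.91,0,0,0,0,220],[0.38,-0.89,0,0,0,0,220],[0.42,-0.87,0,0,0,0,220],[0.47,-0.84,0,0,0,0,220],[0.51,-0.81,0,0,0,0,220],[0.55,-0.78,0,0,0,0,220],[0.6,-0.75,0,0,0,0,220],[0.64,-0.71,0,0,0,0,220],[0.67,-0.67,0,0,0,0,220],[0.71,-0.64,0,0,0,0,220]]

```text
t: 23.18
position: [0.5291, 0.1833, 0.1662]
orientation: [0.22, 0.699, 0.648, 0.204]
wrist_force: [1.5, 0.1, 2.7]
grip_width: 0.0249
gripper_force: 99.5
```

```bash
python3 -c "
from tgt import *
avg(8)"
```

```text
F mean [-0.85  1.63  1.43] sd [0.27 0.68 0.62] point [ 12.13 -14.34  -9.27] sd [0.02 0.03 0.01] Tq [ 0.135 -0.206  0.138]
```

>>> jog_arm:
  series:
    - [[0.74,-0.65,0,0,0,0,220],[0.77,-0.6,0,0,0,0,220],[0.8,-0.56,0,0,0,0,220],[0.83,-0.52,0,0,0,0,220],[0.86,-0.47,0,0,0,0,220],[0.88,-0.42,0,0,0,0,220],[0.9,-0.38,0,0,0,0,220],[0.93,-0.33,0,0,0,0,220],[0.94,-0.27,0,0,0,0,220],[0.96,-0.22,0,0,0,0,220]]

```text
t: 24.42
position: [0.526, 0.1921, 0.1635]
orientation: [0.22, 0.699, 0.648, 0.204]
wrist_force: [0.7, -2.1, 2.1]
grip_width: 0.0249
gripper_force: 99.6
```

```bash
python3 -c "
from tgt import *
avg(8)"
```

```text
F mean [0.27 1.38 1.1 ] sd [0.32 0.47 0.45] point [  3.47 -18.8   -9.27] sd [0.03 0.03 0.01] Tq [-0.04   0.008 -0.051]
```

>>> jog_arm:
  series:
    - [[0.98,-0.16,0,0,0,0,220],[0.99,-0.1,0,0,0,0,220],[0.99,-0.05,0,0,0,0,220],[0.99,0,0,0,0,0,220],[0.99,0.05,0,0,0,0,220],[0.99,0.1,0,0,0,0,220],[0.98,0.16,0,0,0,0,220],[0.97,0.21,0,0,0,0,220],[0.96,0.26,0,0,0,0,220],[0.95,0.31,0,0,0,0,220]]

```text
t: 25.65
position: [0.5274, 0.2018, 0.1639]
orientation: [0.22, 0.699, 0.648, 0.204]
wrist_force: [-0.5, -1.4, 1.0]
grip_width: 0.0252
gripper_force: 99.6
```

>>> jog_arm:
  series:
    - [[0.93,0.36,0,0,0,0,220],[0.91,0.4,0,0,0,0,220],[0,0,0,0,0,0,220],[0,0,0,0,0,0,220],[0,0,0,0,0,0,220]]

```text
t: 26.07
position: [0.5283, 0.2039, 0.1645]
orientation: [0.22, 0.699, 0.648, 0.205]
wrist_force: [-0.8, -1.0, 1.0]
grip_width: 0.0251
gripper_force: 99.6
```

```bash
python3 -c "
from tgt import *
avg(4)"
```

```text
F mean [ 1.13 -0.4   1.06] sd [0.27 0.1  0.78] point [ -8.22 -17.02  -9.21] sd [0.02 0.01 0.01] Tq [-0.185  0.364 -0.151]
```

The lap is finished at the mark with a small overlap. I'll withdraw along the axis and bring the tool upright.

>>> jog_arm:
  series:
    - [[0,0,-4,0,0,0,220],[0,0,-8,0,0,0,220],[0,0,-14,0,0,0,220],[0,0,-18,0,0,0,220],[0,0,-18,0,0,0,220],[0,0,-18,0,0,0,220],[0,0,-18,0,0,0,220],[0,0,0,5,0,0,220],[0,0,0,6,0,0,220],[0,0,0,6,0,0,220]]

```text
t: 27.1
position: [0.4706, 0.2095, 0.2465]
orientation: [0.112, 0.723, 0.673, 0.107]
wrist_force: [0.5, -0.6, -2.2]
grip_width: 0.025
gripper_force: 99.2
```

>>> jog_arm:
  series:
    - [[0,0,0,6,0,0,220],[0,0,0,6,0,0,220],[0,0,0,6,0,0,220],[0,0,0,0,0,-4.4,220],[-15,0,0,0,0,0,220],[-30,0,0,0,0,0,220],[-30,0,0,0,0,0,220],[-30,0,0,0,0,0,220],[-25,0,0,0,0,0,220],[0,0,0,0,0,0,220]]

```text
t: 27.93
position: [0.4724, 0.0746, 0.2452]
orientation: [0.001, 0.707, 0.707, -0.0]
wrist_force: [0.4, 1.2, -1.6]
grip_width: 0.0251
gripper_force: 99.3
```

>>> jog_arm:
  series:
    - [[-20,10,0,0,0,0,220],[-30,16,0,0,0,0,220],[-30,16,0,0,0,0,220],[-30,16,0,0,0,0,220],[-30,16,0,0,0,0,220],[-25,16,0,0,0,0,220],[-15,0,0,0,0,0,220],[0,0,0,0,0,0,220],[0,0,0,0,0,0,220],[0,0,0,0,0,0,220]]

```text
t: 28.77
position: [0.5624, -0.1006, 0.2448]
orientation: [-0.001, 0.706, 0.708, 0.0]
wrist_force: [0.2, -0.3, -1.7]
grip_width: 0.025
gripper_force: 99.3
```

```bash
python3 -c "
from h import *
for i in range(2): camera('side')
s=sense();q=s['orientation'];Rt=R.from_quat([q[1],q[2],q[3],q[0]]).as_matrix();p=np.array(s['position'])
print(s['t'],p,s['grip_width'],s['wrist_force'],'move tool mm',(Rt.T@(np.array([.5591,-.1258,.0994])-p)*1e3).round(2),'rot',np.degrees(R.from_matrix(Rt.T@np.array([[0,1,0],[1,0,0],[0,0,-1.]])).as_rotvec()).round(2))"
```

```text
28.8667 [ 0.56248203 -0.10042122  0.24496805] 0.02489977794786238 [-0.24291855  0.16598578 -1.93872383] move tool mm [-25.52  -3.49 145.54] rot [ 0.01 -0.06  0.17]
```

>>> jog_arm:
  series:
    - [[-13,-1.8,0,0,0,0.1,220],[-12.5,-1.7,0,0,0,0.1,220],[0,0,0,0,0,0,220],[0,0,20,0,0,0,220],[0,0,25,0,0,0,220],[0,0,25,0,0,0,220],[0,0,15,0,0,0,220],[0,0,5,0,0,0,220],[0,0,0,0,0,0,220],[0,0,0,0,0,0,220]]

```text
t: 29.7
position: [0.5597, -0.1279, 0.1555]
orientation: [0.0, 0.708, 0.706, 0.0]
wrist_force: [-0.0, -0.7, -2.0]
grip_width: 0.0247
gripper_force: 99.4
```

>>> jog_arm:
  series:
    - [[0,0,6,0,0,0,220],[0,0,8,0,0,0,220],[0,0,8,0,0,0,220],[0,0,8,0,0,0,220],[0,0,8,0,0,0,220],[0,0,6,0,0,0,220],[0,0,6,0,0,0,220],[0,0,3,0,0,0,220],[0,0,0,0,0,0,220],[0,0,0,0,0,0,220]]

```text
t: 30.53
position: [0.5593, -0.1274, 0.1016]
orientation: [-0.0, 0.708, 0.706, 0.0]
wrist_force: [0.3, 0.1, -1.5]
grip_width: 0.0248
gripper_force: 99.4
```

```bash
python3 -c "
from h import *
a=[camera('side') for i in range(4)][-1];cv2.imwrite('pics/side5.png',a)
s=sense();q=s['orientation'];Rt=R.from_quat([q[1],q[2],q[3],q[0]]).as_matrix();p=np.array(s['position'])
print(s['t'],p,s['grip_width'],s['wrist_force'],'move tool mm',(Rt.T@(np.array([.5591,-.1258,.0994])-p)*1e3).round(2),'rot',np.degrees(R.from_matrix(Rt.T@np.array([[0,1,0],[1,0,0],[0,0,-1.]])).as_rotvec()).round(2))"
```

```text
30.7333 [ 0.55961062 -0.12756539  0.10219725] 0.024728358649139352 [-0.34966517 -0.59026418 -2.0192104 ] move tool mm [ 1.76 -0.52  2.8 ] rot [ 0.05 -0.   -0.12]
```

>>> jog_arm:
  series:
    - [[0.9,-0.3,0,0,0,0,220],[0.8,-0.2,0,0,0,0,220],[0,0,0.7,0,0,0,220],[0,0,0.7,0,0,0,220],[0,0,0.6,0,0,0,220],[0,0,0.6,0,0,0,220],[0,0,0,0,0,0,220],[0,0,0,0,0,0,220],[0,0,0,0,0,0,220],[0,0,0,0,0,0,220]]

```text
t: 31.57
position: [0.5588, -0.1257, 0.0995]
orientation: [-0.0, 0.708, 0.706, 0.0]
wrist_force: [-2.4, 1.9, 6.1]
grip_width: 0.0248
gripper_force: 100.3
```

```bash
python3 -c "
from h import *
F=[]
for i in range(5):
    camera('side');s=sense();F.append(s['wrist_force'])
print(np.mean(F,0),s['position'],s['orientation'],s['wrist_torque'])"
```

```text
[-2.19826797  1.41952252  5.45202916] [ 0.55878567 -0.12571427  0.09950477] [-4.83964020e-05  7.07827724e-01  7.06385070e-01  2.09368873e-04] [ 0.17251528  0.52309174 -0.02965039]
```

The collar is down on the wood, with contact of about 7 N. I'll release gently, then retreat.

>>> jog_arm:
  series:
    - [[0,0,0,0,0,0,220],[0,0,0,0,0,0,220],[0,0,0,0,0,0,220],[0,0,0,0,0,0,120],[0,0,0,0,0,0,60],[0,0,0,0,0,0,0],[0,0,0,0,0,0,0],[0,0,0,0,0,0,0],[0,0,0,0,0,0,0],[0,0,0,0,0,0,0]]
  squeeze: 20

```text
t: 32.65
position: [0.5588, -0.1257, 0.099]
orientation: [-0.0, 0.708, 0.706, 0.0]
wrist_force: [-0.0, -0.0, -0.1]
grip_width: 0.0853
gripper_force: 0.0
```

>>> jog_arm:
  series:
    - [[0,0,-5,0,0,0,0],[0,0,-10,0,0,0,0],[0,0,-20,0,0,0,0],[0,0,-25,0,0,0,0],[0,0,-30,0,0,0,0],[0,0,-30,0,0,0,0],[0,0,-30,0,0,0,0],[0,0,0,0,0,0,0],[0,0,0,0,0,0,0],[0,0,0,0,0,0,0]]

```text
t: 33.48
position: [0.5585, -0.1257, 0.2494]
orientation: [0.0, 0.708, 0.706, 0.0]
wrist_force: [-0.1, -0.1, -0.3]
grip_width: 0.0853
gripper_force: 0.0
```

```bash
python3 -c "
from h import *
a=camera('side');s=sense();print(s['position'],s['grip_width'],s['wrist_force'])
cv2.imwrite('pics/v5.png',cv2.resize(a[120:340,190:380],(518,600),interpolation=2))"
```

```text
[ 0.55808783 -0.12550048  0.24839121] 0.08548485853526715 [-0.15957096 -0.39068682 -0.17773909]
```

View pics/v5.png

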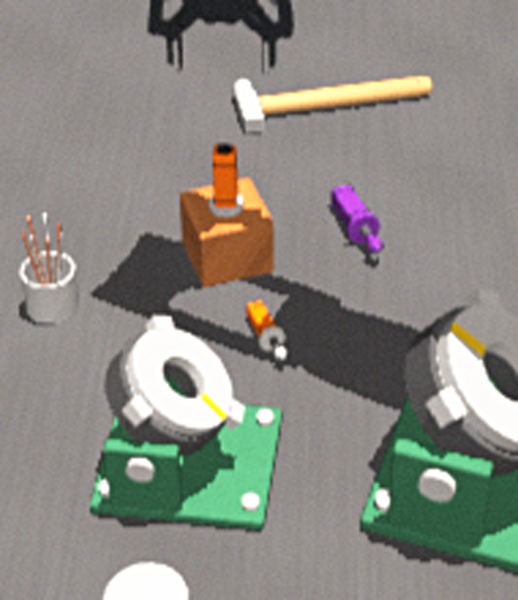

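The picture shows the tool upright in its stand (handle at crop (225,175), collar on the wood) with the gripper clear above it. The cup, tin and hammer look to be where they were.

```bash
python3 -c "
from workcell import *
print(sign_off())"
```

```text
the job is handed in; nothing more can be done
None
```

I ran the cutter once clockwise round the bore edge from the yellow mark and back, then set the tool upright in its stand and handed the job in; the lap took about 14 s with pauses, and press by wrist force was about 4–5 mm, with two noisy readings just over 6.

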